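# Angle the spacer bar past the guide post into its bay

## Robot

A 7-joint arm with a two-finger parallel gripper is mounted at the origin on the work surface. World frame = base frame: x ahead of the robot, y to its left, z up, the work surface at z = 0. Lengths are in m, angles in rad, forces in N, time in s.
With the tool pointing down it reaches from about 0.425 to 0.95 m from the base axis. Payload 4.7 kg.
Tool frame: the origin (TCP) lies between the finger pads; the fingertips stand 25 mm ahead of it and the grasp point (between the pads) lies 6 mm ahead of it; x points along the fingers, z is the direction in which the jaws open and shut, and the axes are right-handed (so a half turn about x gives the same grasp; the last joint's range is limited). The gripper opens to 85 mm and grips with 20 to 120 N. Pads are 22 mm wide; open, the fingers measure 114 mm over their backs; the gripper's body (76 mm by 85 mm) begins 54 mm behind the grasp point. The pads swing forward as they close: fully open they stand 13 mm farther back than shut.
Start: joints at [1.27, 0.469, -0.049, 1.532, 0.024, 1.141, -0.082], TCP at [0.181, -0.65, 0.256] pointing down, gripper open.
Joint ranges: [-2.59, 2.59], [-0.33, 1.99], [-1.39, 1.29], [0.1, 2.45], [-1.04, 4.18], [0.21, 1.99], [-2.66, 2.66]. Speed limits (rad/s): [2.57, 2.57, 3.14, 3.14, 3.14, 3.14, 3.14].

## Interface

Orientations are given as a 3x3 rotation matrix whose columns are the frame's x, y, z axes.
In Python, from rig import * gives the robot as it stands. Calls block until the motion is done:
- movep(position, orientation): joint-space move of the TCP to a pose.
- move_l(position, attitude=None, feed=0.15, until_force=None): straight line of the TCP; attitude=None keeps the orientation; feed is the mean speed in m/s. With until_force (N) it stops when the force on the tool has changed by that much, and returns True; else False.
- move_joints(angles): joint-space move.
- command_gripper(opening, newtons=None): finger opening in m; newtons is the grip in N (None keeps the last); returns when the fingers have stopped.
- sleep(seconds).
- inverse_kinematics(position, orientation): joint angles nearest the present ones, or None.
- sense(): the state.
- camera(name): name is "scene" or "side" or "wrist"; returns (picture, depth): 384x512x3 uint8, red, green, blue; 384x512 float32, m along the optical axis (not along the pixel's ray), 0 where there is no reading.
- camera_params(name): a dict with "K" (3x3 intrinsics, pixels), "position" and "rotation" of the camera in the world; the wrist camera has in their place "tool_from_camera" (4x4, takes a point from camera to tool coordinates, whose origin is the TCP and whose axes are the tool frame's). Camera axes: x right, y down, z forward; pixel columns grow to the right and rows downward; lengths in m; the calibration is good to about 2 mm. A picture is of the moment at which its call begins: read the wrist's pose just before it. camera_params takes no time and is no camera call.
A pose or a line that the arm cannot do raises Unreachable and nothing moves.
- finish_job(): hands the job in, once; it reports no verdict.
The state is a dict: "time_s": time; "joint_pos": joint angles; "qd": joint speeds; "joint_efforts": joint torques, N m; "position": TCP position; "tcp_rot": TCP orientation; "wrist_force": force on the tool from outside, world axes, zero at the start; "ft_torque": the same for the moment, N m; "finger_gap": finger opening in m.
Only numpy, scipy, OpenCV 4.12 (cv2) and the standard library are available. Lean on these libraries where they do the work, as an engineer would, in place of code of your own. Each camera call takes 0.05 s, during which the arm holds its last target.

## Task

Push the loose spacer bar past the fixed guide post into the blue parking bay, and leave it lying flat inside with its whole length home against the bay's back wall. The post blocks the straight way in, so pivot the bar by pushing one end, then the other: only push it along the bench from the outside, never pinch it between the fingers or lift it, and leave the other things on the bench where they are.

Things in the scene. Friction and masses are not known exactly. Their poses are not given: they have to be found in the camera images.
- bar: loose flat spacer bar, silver with orange end caps, 240 mm long (its y axis), 36 mm wide (x), 28 mm high (z); 0.4 to 0.65 kg, slides freely on the bench. Origin at the centre of its underside. It starts in front of the bay on the robot's side, roughly crosswise, shifted to the right (-y) of the post, with its +y end to the robot's left
- bar_near_side: steel strip 228 x 6 x 26 mm that forms the bar's -x long side face (the one towards the robot at the start), fixed to the bar; origin 15 mm from the bar's centre line towards -x, at the underside
- bar_far_side: the same strip on the bar's +x long side face; origin 15 mm from the centre line towards +x, at the underside. Fingers on both strips at once count as pinching
- bar_left_end (a point): centre of the bar's end face at its +y end, 14 mm above the underside
- bar_right_end (a point): centre of the bar's end face at its -y end, 14 mm above the underside
- bay: fixed blue parking bay, a low three-sided frame open towards its -x (the robot's side): walls 30 mm high and 12 mm thick, inside 290 mm long (y) and 55 mm deep (x), no raised floor (green patch level with the bench). Origin on the bench at the middle of the open mouth; x points into the bay, so the back wall's inner face is at x = 55 mm, the end walls' inner faces at y = -145 and +145 mm. With the bar home its centre line is at x = 37 mm
- post: fixed upright steel guide post with a yellow top, 24 mm diameter, 50 mm high, standing in front of the left (+y) part of the bay's mouth, its axis about 40 mm before the mouth and 60 to 80 mm left of the bay's middle; its gap to the mouth line is narrower than the bar, so the bar cannot slide in square. The dark disc round its foot is flat paint. Origin at its foot on the bench
- seal: bystander: black rubber ring, 60 mm across, 18 mm high, lying on the bench to the left of the post; origin at underside centre
- bung: bystander: red tapered stopper, 42 mm across the top, 38 mm high, right of the bay; origin at underside centre
- can: bystander: can, 60 mm diameter, 150 mm high, on the left; origin at underside centre
- driver: bystander: screwdriver lying on the left of the bench; origin at its underside
- brush: bystander: brush lying on the right of the bench; origin at its underside
- spanner: bystander: spanner lying beyond the bay; origin at its underside
- mug: bystander: white mug, 76 mm across, 85 mm high, beyond and right of the bay; origin at underside centre
There are look-alikes about, which are no part of the job. What is shaped like the bar but pink is not meant.

How it is judged:
By the outcome, as a careful person would: the job done as asked, in the order asked, and still so for the second after the job is handed in, with the robot touching nothing.
It also fails if it takes over 72 s, if anything falls off the work surface, if the arm or the gripper's body presses on something with over 40 N, if the wrist force passes 120 N, or if a joint passes its speed limit or range.

## Working session

There is one attempt and no reset: what is moved stays moved. The work goes in short steps, each a Python script; the robot and the scene stay as the last script left them, time stands still between calls to the robot, and variables do not carry over. Pictures are saved under pics/ and viewed, and the job is handed in when it is done.

```bash
ls; mkdir -p pics; python3 - <<'E'
from rig import *
import cv2,numpy as np
s=sense();print(s['time_s'],s['position'],s['tcp_rot'],s['finger_gap'])
for n in ['scene','side']:
    p,d=camera(n);cv2.imwrite(f'pics/{n}0.png',cv2.resize(p[:,:,::-1],None,fx=1.5,fy=1.5,interpolation=cv2.INTER_CUBIC));np.savez(f'pics/{n}0.npz',p=p,d=d)
    print(n,camera_params(n))
E
```

```text
pics
0.0 [ 0.18105054 -0.64969848  0.25523597] [[-6.01291604e-04  9.63293227e-01  2.68450735e-01]
 [ 1.89740588e-03  2.68451399e-01 -9.63291361e-01]
 [-9.99998019e-01 -6.98590030e-05 -1.98917581e-03]] 0.085755043540575
scene {'K': array([[458.25295086,   0.        , 250.98972114],
       [  0.        , 458.25295086, 189.84388676],
       [  0.        ,   0.        ,   1.        ]]), 'position': array([1.57405556, 0.50827614, 0.7876495 ]), 'rotation': array([[-0.40284606,  0.48482605, -0.77631099],
       [ 0.91510402,  0.19731076, -0.35164342],
       [-0.01731138, -0.85206347, -0.52315213]])}
side {'K': array([[409.07283419,   0.        , 252.74469208],
       [  0.        , 409.07283419, 186.88365325],
       [  0.        ,   0.        ,   1.        ]]), 'position': array([0.15778807, 0.7730263 , 0.96257652]), 'rotation': array([[-0.91574777, -0.29623792,  0.27138371],
       [-0.4017173 ,  0.68426795, -0.60860545],
       [-0.00540716, -0.66634861, -0.74562074]])}
```

View pics/scene0.png

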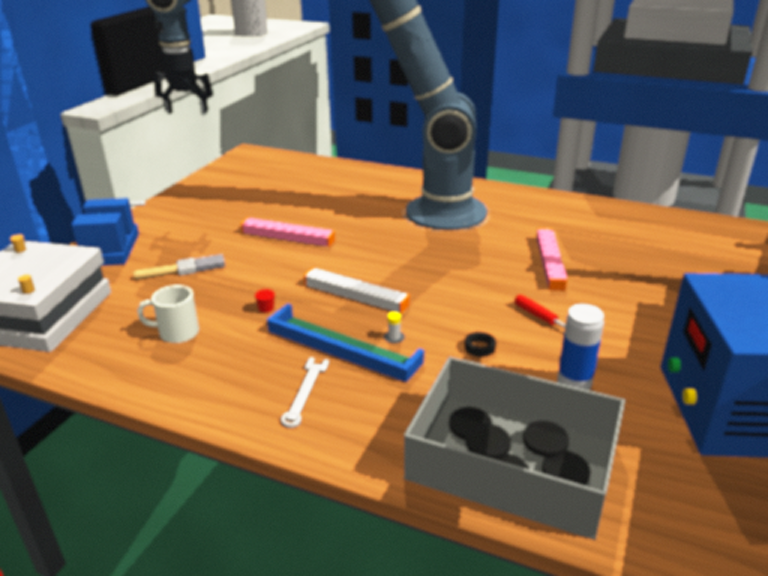

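View pics/side0.png

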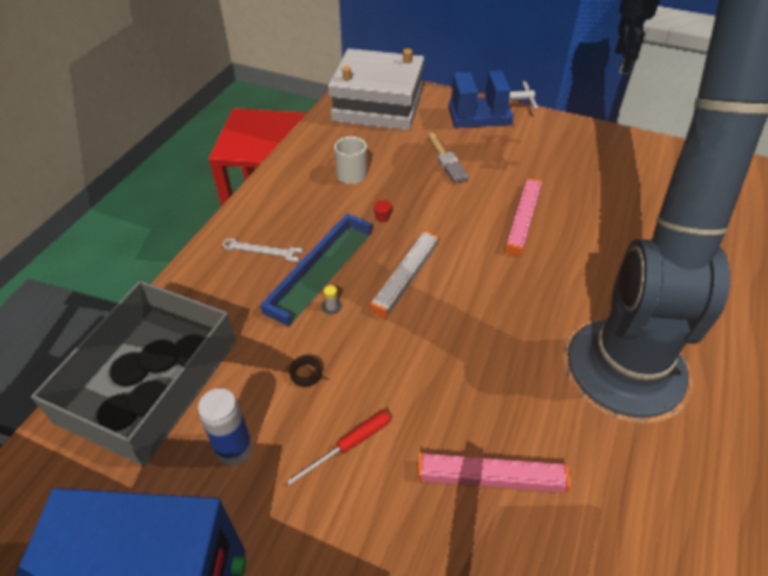

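Candidates (enlarged side picture): the silver bar with orange caps at (405,272), a pink look-alike at (524,216) and another at (494,472). I choose the silver one. Next I check it in a close crop, together with the bay and post.

```bash
python3 - <<'E'
import cv2,numpy as np
p=np.load('pics/side0.npz')['p'];c=p[135:225,165:305];cv2.imwrite('pics/c_side.png',cv2.resize(c[:,:,::-1],None,fx=5.7,fy=5.7,interpolation=cv2.INTER_CUBIC))
p=np.load('pics/scene0.npz')['p'];c=p[170:260,170:310];cv2.imwrite('pics/c_scene.png',cv2.resize(c[:,:,::-1],None,fx=5.7,fy=5.7,interpolation=cv2.INTER_CUBIC))
E
```

```text
(no output)
```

View pics/c_side.png

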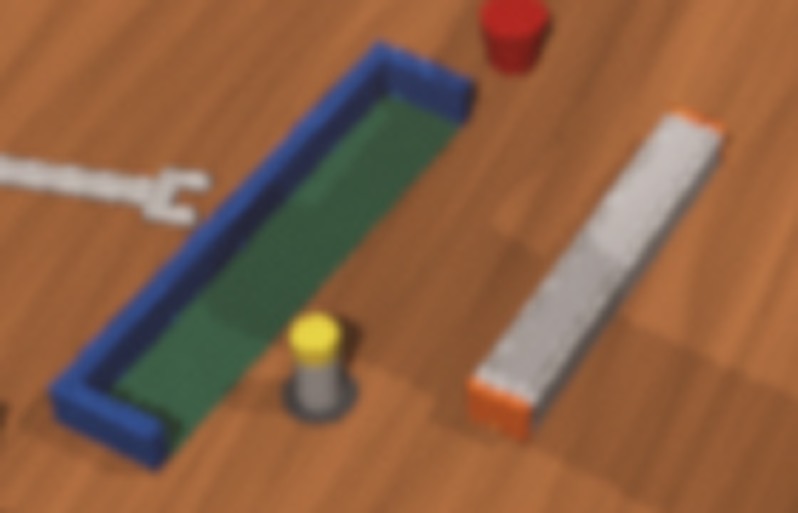

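View pics/c_scene.png

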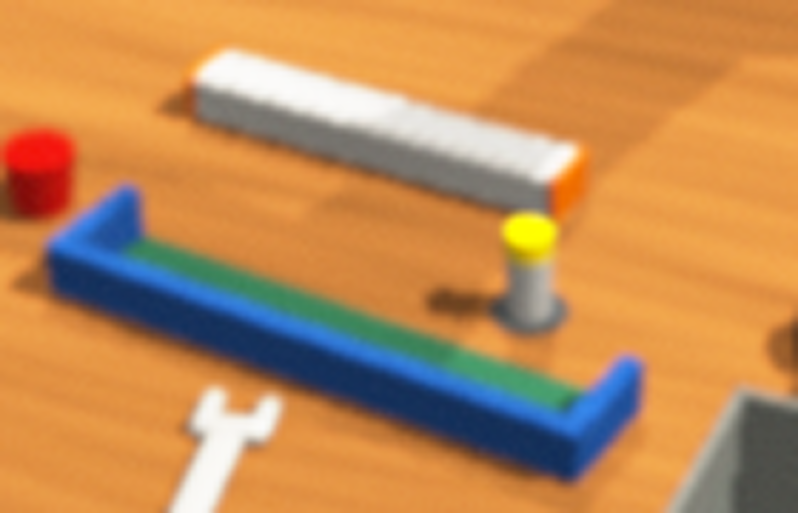

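The crops confirm the silver bar with orange caps. The bay opens towards the robot, and the post (yellow top at side crop (315,336)) stands before its left part. Next I turn these pixels into positions.

```bash
cat > h.py <<'E'
from rig import *
import cv2,numpy as np
def ray(K,R,t,uv,z):
    uv=np.atleast_2d(uv).astype(float)
    d=np.c_[(uv[:,0]-K[0,2])/K[0,0],(uv[:,1]-K[1,2])/K[1,1],np.ones(len(uv))]@np.array(R).T
    s=(z-t[2])/d[:,2]
    return (t+d*s[:,None])[:,:2]
def fix(name,uv,z):
    c=camera_params(name);return ray(c['K'],c['rotation'],c['position'],uv,z)
E
python3 - <<'E'
from h import *
np.set_printoptions(precision=4,suppress=True)
def S(n,o,c,z): return fix(n,np.array(o)+np.array(c)/5.7,z)
a=('side',(165,135));b=('scene',(170,170))
print('bar side',S(*a,[(470,380),(533,404),(722,130),(680,112)],.028))
print('bar scene',S(*b,[(585,150),(550,182),(190,75),(232,50)],.028))
print('bay side BL FL BR FR',S(*a,[(55,385),(160,432),(380,42),(474,88)],.03))
print('bay scene',S(*b,[(572,437),(637,360),(52,245),(125,187)],.03))
print('post',S(*a,[(315,336)],.05),S(*b,[(530,236)],.05))
print('bung',S(*a,[(515,15)],.038),S(*b,[(40,150)],.038))
# depth fits
for n in ['side','scene']:
    f=np.load(f'pics/{n}0.npz');p,d=f['p'],f['d'];c=camera_params(n);K=c['K']
    v,u=np.mgrid[:384,:512]
    P=np.stack([(u-K[0,2])/K[0,0]*d,(v-K[1,2])/K[1,1]*d,d],-1)@c['rotation'].T+c['position']
    m=(d>0)&(P[...,2]>.022)&(P[...,2]<.034)&(P[...,0]>.35)&(P[...,0]<.8)&(abs(P[...,1])<.35)
    hsv=cv2.cvtColor(p,cv2.COLOR_RGB2HSV)
    bar=m&(hsv[...,1]<60)
    k,l,st,cc=cv2.connectedComponentsWithStats(bar.astype(np.uint8))
    for i in range(1,k):
        if st[i,4]>60:
            print(n,st[i],cv2.minAreaRect((P[l==i][:,:2]*1000).astype(np.float32)),P[l==i][:,2].mean())
    bay=m&(hsv[...,0]>95)&(hsv[...,0]<130)&(hsv[...,1]>100)
    print('bay',bay.sum(),cv2.minAreaRect((P[bay][:,:2]*1000).astype(np.float32)))
E
```

```text
bar side [[ 0.4887  0.0703]
 [ 0.4523  0.0721]
 [ 0.4324 -0.1571]
 [ 0.4598 -0.1615]]
bar scene [[ 0.4566  0.0751]
 [ 0.4932  0.0695]
 [ 0.4673 -0.163 ]
 [ 0.433  -0.1541]]
bay side BL FL BR FR [[ 0.6844  0.1606]
 [ 0.619   0.1662]
 [ 0.644  -0.145 ]
 [ 0.5764 -0.1308]]
bay scene [[ 0.6916  0.161 ]
 [ 0.6252  0.1681]
 [ 0.6481 -0.1441]
 [ 0.5861 -0.1367]]
post [[0.5666 0.0918]] [[0.5742 0.0916]]
bung [[ 0.5763 -0.1906]] [[ 0.5822 -0.1909]]
side [249 156  42  50 598] ((461.0839538574219, -43.190773010253906), (224.2256622314453, 37.56773376464844), 83.9775161743164) 0.028444354355225684
side [133 222  22  30  76] ((700.7154541015625, 298.7859802246094), (5.051776885986328, 102.06759643554688), 0.7679536938667297) 0.028246065047389794
side [104 227  15  17 140] ((781.4779663085938, 327.9836730957031), (43.792240142822266, 35.21673583984375), 89.79072570800781) 0.031000499188615565
bay 400 ((636.5545043945312, 14.989578247070312), (311.1311340332031, 65.43946838378906), 83.30958557128906)
scene [205 179  65  24 522] ((464.2762451171875, -45.88258361816406), (230.09722900390625, 42.50492858886719), 84.4033432006836) 0.029180009286945172
scene [105 211  26  12  87] ((734.4242553710938, -296.08489990234375), (30.85738182067871, 72.23513793945312), 46.309391021728516) 0.028319971601910587
scene [286 257  54  27 195] ((725.40966796875, 273.5947570800781), (71.44981384277344, 141.2847900390625), 41.055721282958984) 0.027833971680513693
scene [310 280  24  14 154] ((776.6686401367188, 325.3108825683594), (49.419837951660156, 46.169029235839844), 89.10305786132812) 0.031955224246863353
bay 611 ((641.8243408203125, 12.250335693359375), (309.2214050292969, 66.55476379394531), 82.28718566894531)
```

```bash
cat >> h.py <<'E'
TH=np.deg2rad(-7.8)
def down(th,flip=False):
    x=np.array([0,0,-1.]);z=np.array([np.cos(th),np.sin(th),0])*(-1 if flip else 1)
    return np.c_[x,np.cross(z,x),z]
def wrist(name,fx=1.5):
    s=sense();p,d=camera('wrist');T=np.eye(4);T[:3,:3]=s['tcp_rot'];T[:3,3]=s['position']
    C=camera_params('wrist');M=T@C['tool_from_camera']
    cv2.imwrite(f'pics/{name}.png',cv2.resize(p[:,:,::-1],None,fx=fx,fy=fx,interpolation=cv2.INTER_CUBIC));np.savez(f'pics/{name}.npz',p=p,d=d,M=M,K=C['K'])
    return p,d,M,C['K']
def wpx(name,uv,z):
    f=np.load(f'pics/{name}.npz');return ray(f['K'],f['M'][:3,:3],f['M'][:3,3],uv,z)
E
python3 - <<'E'
from h import *
np.set_printoptions(precision=4,suppress=True)
print(camera_params('wrist'))
for fl in (0,1):
    print(inverse_kinematics([.5,0,.42],down(TH,fl)))
for p in ([.47,.06,.034],[.43,-.2,.034],[.65,-.09,.034],[.4,0,.034]):
    print(p,[None if (q:=inverse_kinematics(p,down(TH,f))) is None else q.round(2) for f in (0,1)])
E
```

```text
{'K': array([[296.8315,   0.    , 252.6296],
       [  0.    , 296.8315, 196.623 ],
       [  0.    ,   0.    ,   1.    ]]), 'tool_from_camera': array([[-0.0001, -0.2639,  0.9645, -0.1178],
       [ 0.0005, -0.9645, -0.2639,  0.067 ],
       [ 1.    ,  0.0004,  0.0002, -0.0008],
       [ 0.    ,  0.    ,  0.    ,  1.    ]])}
[ 0.6695  0.1444 -0.8426  1.6551  0.1094  1.391  -0.3237]
None
[0.47, 0.06, 0.034] [array([ 0.25,  0.55, -0.59,  2.15,  0.56,  0.58, -0.88]), array([ 0.65,  0.85, -1.19,  2.14,  1.05,  0.94,  1.84])]
[0.43, -0.2, 0.034] [array([ 0.68,  0.52, -0.41,  2.16,  0.4 ,  0.54, -0.17]), array([-0.33,  0.68,  0.91,  2.22, -0.9 ,  0.68, -2.05])]
[0.65, -0.09, 0.034] [array([ 0.46,  0.76, -0.56,  1.72,  0.52,  0.82, -0.48]), array([ 0.79,  1.06, -1.19,  1.7 ,  1.07,  1.17,  2.29])]
[0.4, 0, 0.034] [array([ 0.42,  0.48, -0.63,  2.31,  0.6 ,  0.5 , -0.83]), array([ 0.82,  0.76, -1.18,  2.3 ,  1.04,  0.83,  1.9 ])]
```

```bash
python3 - <<'E'
from h import *
command_gripper(0.0)
movep([.53,.06,.36],down(TH))
wrist('w0')
s=sense();print(s['time_s'],s['position'],s['finger_gap'],s['joint_pos'])
E
```

```text
3.725 [0.5302495  0.05895995 0.35976597] 0.00010457170043149241 [ 0.56452887  0.27253466 -0.92216046  1.68664482  0.22479857  1.29486071
 -0.53972588]
```

View pics/w0.png

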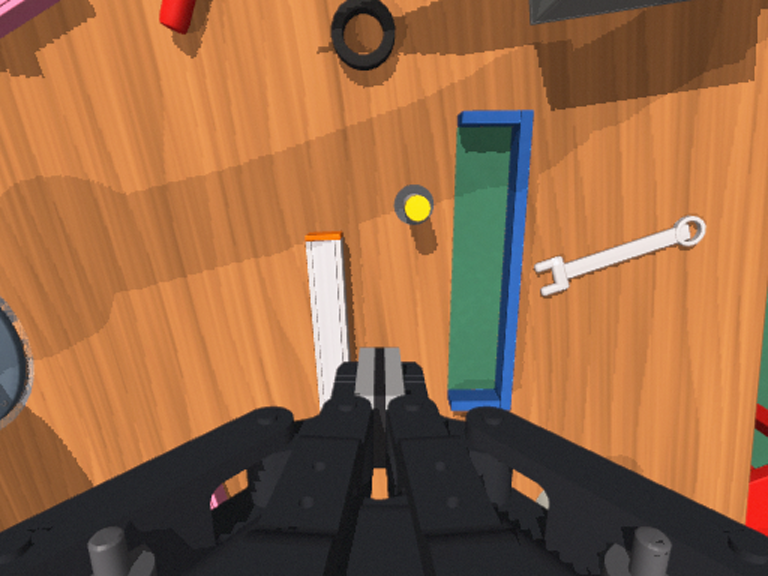

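```bash
python3 - <<'E'
import cv2,numpy as np
p=np.load('pics/w0.npz')['p'];c=p[60:285,195:370];cv2.imwrite('pics/w0c.png',cv2.resize(c[:,:,::-1],None,fx=2.6,fy=2.6,interpolation=cv2.INTER_CUBIC))
E
```

```text
(no output)
```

View pics/w0c.png

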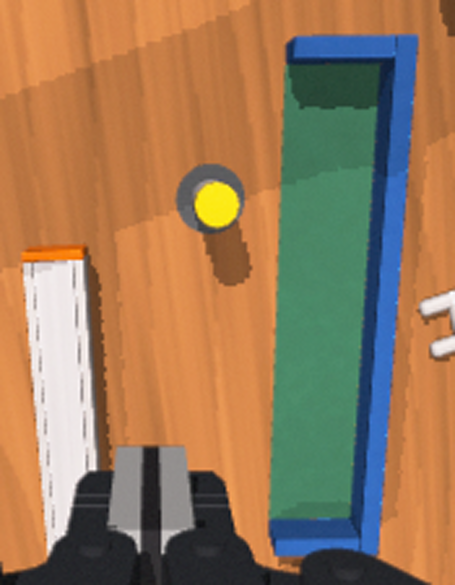

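```bash
python3 - <<'E'
from h import *
np.set_printoptions(precision=4,suppress=True)
f=lambda c,z: wpx('w0',np.array([195,60])+np.array(c)/2.6,z)
print('bay top BL FL BR FR\n',f([(417,37),(294,38),(375,555),(275,553)],.03))
print('floor back L,R; mouth L,R\n',f([(380,62),(352,520),(287,65),(271,520)],0))
print('post top,disc',f([(216,204)],.05),f([(210,199)],0))
print('bar left end far, near; far edge, near edges\n',f([(88,248),(22,255),(84,262),(97,470),(24,264),(47,550)],.028))
print('seal',wpx('w0',[(363/1.5,33/1.5)],.009))
# depth-based rect of bay top
g=np.load('pics/w0.npz');p,d,M,K=[g[k] for k in('p','d','M','K')]
v,u=np.mgrid[:384,:512]
P=np.stack([(u-K[0,2])/K[0,0]*d,(v-K[1,2])/K[1,1]*d,d],-1)@M[:3,:3].T+M[:3,3]
h=cv2.cvtColor(p,cv2.COLOR_RGB2HSV)
m=(d>0)&(P[...,2]>.026)&(P[...,2]<.034)&(h[...,0]>95)&(h[...,0]<130)&(h[...,1]>100)&(u>250)&(u<370)
print(m.sum(),cv2.minAreaRect((P[m][:,:2]*1000).astype(np.float32)))
m=(d>0)&(P[...,2]>.022)&(P[...,2]<.033)&(h[...,1]<40)&(u>195)&(u<240)&(v<270)
print(m.sum(),cv2.minAreaRect((P[m][:,:2]*1000).astype(np.float32)))
E
```

```text
bay top BL FL BR FR
 [[ 0.6901  0.161 ]
 [ 0.6242  0.1696]
 [ 0.6486 -0.1486]
 [ 0.5846 -0.1383]]
floor back L,R; mouth L,R
 [[ 0.6782  0.1527]
 [ 0.642  -0.1382]
 [ 0.6246  0.1585]
 [ 0.5873 -0.1306]]
post top,disc [[0.5708 0.0894]] [[0.5713 0.0886]]
bar left end far, near; far edge, near edges
 [[ 0.4958  0.0727]
 [ 0.457   0.074 ]
 [ 0.4922  0.065 ]
 [ 0.4793 -0.0659]
 [ 0.4572  0.0686]
 [ 0.4385 -0.1169]]
seal [[0.542  0.2534]]
2195 ((636.8883666992188, 11.306900024414062), (312.5794677734375, 67.03858947753906), 82.51081085205078)
2112 ((464.8302307128906, -23.11467742919922), (183.88424682617188, 35.67055130004883), 84.52794647216797)
```

The wrist picture shows the bay's left-front corner at about (463,111), the post's yellow top at (417,208), the seal at (363,33) and the bar's left end at (324,236). The bay fit is 312 x 67 mm, as it should be, and the post lies at (-42, 68) mm in the bay frame. First push: forward on the bar's left end.

```bash
cat >> h.py <<'E'
TH=np.deg2rad(-7.5);O=np.array([.6037,.0157])
R2=np.array([[np.cos(TH),-np.sin(TH)],[np.sin(TH),np.cos(TH)]])
def W(x,y,z=.036): return np.r_[O+R2@np.array([x,y])/1000,z]   # bay mm -> world m
def B(w): return (np.atleast_2d(w)-O)@R2*1000
D=down(TH)
def go(x,y,z=.036,feed=.15,f=None,th=None):
    r=move_l(W(x,y,z),None if th is None else down(th),feed=feed,until_force=f)
    s=sense();print('t%.1f'%s['time_s'],'at',B(s['position'][:2])[0].round(1),'stop' if r else '',s['wrist_force'].round(1));return r
def bar(names=('side','scene')):
    out=[]
    for n in names:
        p,d=camera(n);c=camera_params(n);K=c['K']
        v,u=np.mgrid[:384,:512]
        P=np.stack([(u-K[0,2])/K[0,0]*d,(v-K[1,2])/K[1,1]*d,d],-1)@c['rotation'].T+c['position']
        h=cv2.cvtColor(p,cv2.COLOR_RGB2HSV);b=((P[...,:2]-O)@R2)*1000
        m=(d>0)&(P[...,2]>.022)&(P[...,2]<.035)&(h[...,1]<70)&(h[...,2]>110)&(b[...,0]>-220)&(b[...,0]<60)&(abs(b[...,1])<240)
        k,l,st,_=cv2.connectedComponentsWithStats(m.astype(np.uint8))
        if k<2: print(n,'none');continue
        i=1+np.argmax(st[1:,4]);r=cv2.minAreaRect(b[l==i].astype(np.float32));bx=cv2.boxPoints(r)
        e=bx[1]-bx[0] if np.linalg.norm(bx[1]-bx[0])>np.linalg.norm(bx[2]-bx[1]) else bx[2]-bx[1]
        e=e*np.sign(e[1]);print(n,'c',np.round(r[0],1),'size',np.round(r[1],0),'phi %.1f'%np.degrees(np.arctan2(e[0],e[1])),st[i,4])
        cv2.imwrite(f'pics/last_{n}.png',cv2.resize(p[100:300,100:360,::-1],None,fx=3,fy=3,interpolation=cv2.INTER_CUBIC))
E
python3 - <<'E'
from h import *
bar()
movep(W(-190,8,.12),D)
go(-190,8)
go(-160,8,feed=.1,f=6)
go(-100,8,feed=.06,f=25)
bar()
E
```

```text
side c [-133.5  -78.3] size [ 37. 229.] phi -2.2 617
scene c [-129.5  -79.4] size [ 46. 231.] phi -1.9 539
t5.6 at [-189.1    8.6]  [-0.1 -0.7  0.2]
t6.0 at [-159.7    7.9]  [-0.1 -0.5  0.7]
t7.2 at [-99.6   8.2]  [ 0.5 -0.4 -0.1]
side c [-121.9 -128.5] size [121.  39.] phi 22.7 305
scene c [-99.  -78.6] size [230.  44.] phi 21.6 511
```

```bash
python3 - <<'E'
from h import *
go(-66,8,feed=.06,f=25)
bar()
go(-90,8,feed=.15)
go(-90,8,.13,feed=.25)
bar()
E
```

```text
t8.0 at [-65.4   8.2]  [0.6 0.  0.2]
side c [-114.4 -115.6] size [134.  37.] phi 34.5 339
scene c [-86.  -79.7] size [228.  43.] phi 34.6 494
t8.4 at [-90.4   8. ]  [ 0.6 -0.1  0.3]
t8.9 at [-89.1   7.8]  [-0.3 -0.3 -0.5]
side c [-86.3 -77.5] size [226.  42.] phi 35.0 621
scene c [-84.  -79.9] size [230.  38.] phi 35.0 491
```

View pics/last_scene.png

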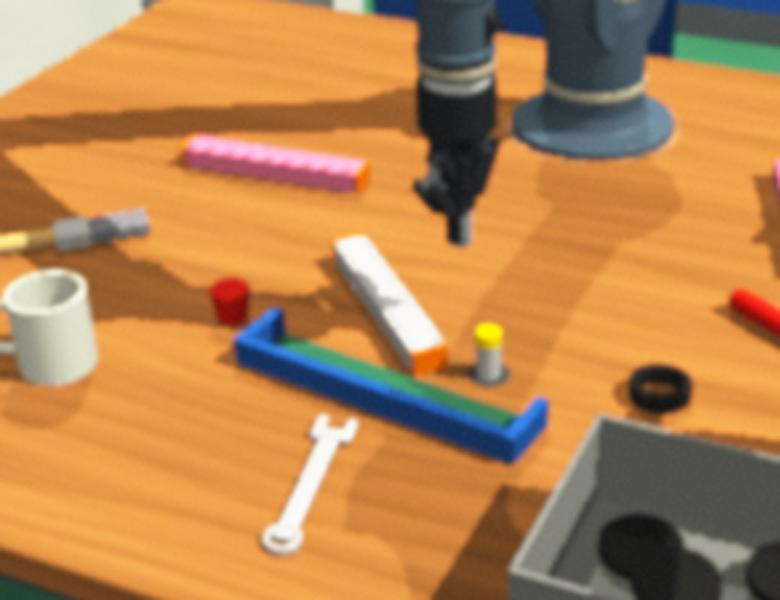

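```bash
python3 - <<'E'
from h import *
print('pink ends',B(fix('scene',[(243/1.5,225/1.5),(332/1.5,237/1.5)],.02)).round(), 'bung',B(fix('scene',[(265/1.5,300/1.5)],.019)).round())
for th in (TH-np.radians(35),TH+np.radians(55)):
    for p in ((-174.5,-206),(-130,-140),(-110,-100)): print(inverse_kinematics(W(*p),down(th)))
E
```

```text
pink ends [[-243. -485.]
 [-299. -253.]] bung [[   0. -216.]]
[ 0.74657232  0.50029757 -0.55160048  2.23721943  0.52186837  0.52853951
 -0.95115183]
[ 0.58101137  0.53506751 -0.54883803  2.16625034  0.51668616  0.56863818
 -1.09152693]
[ 0.49291919  0.55476361 -0.54852089  2.12643878  0.51522123  0.5912772
 -1.16735942]
[ 1.00733512  0.6169558  -0.89412281  2.22443427  0.81255558  0.67037117
  0.35206862]
[ 0.83376417  0.65434877 -0.88999223  2.15355058  0.80842431  0.71282952
  0.21776198]
[ 0.74051671  0.67509772 -0.88816     2.11381874  0.80677118  0.73634962
  0.14622519]
```

```bash
python3 - <<'E'
from h import *
C=np.array([-85,-78.5]);ph=np.radians(35);e=np.array([np.sin(ph),np.cos(ph)]);th=TH-ph
q=lambda s:C-(131-s)*e
movep(W(*q(-25),.12),down(th))
go(*q(-25)); go(*q(-5),feed=.1,f=6)
go(*q(50),feed=.06,f=20)
bar()
E
```

```text
t10.6 at [-173.6 -205.5]  [ 0.5 -0.2 -0. ]
t11.0 at [-162.4 -189.7]  [-0.5 -0.2  0.5]
t12.1 at [-130.9 -144.3]  [ 0.1 -0.3  0.6]
side c [-57.3 -34.3] size [225.  41.] phi 35.1 662
scene c [-55.1 -36.7] size [230.  38.] phi 34.8 532
```

View pics/last_scene.png

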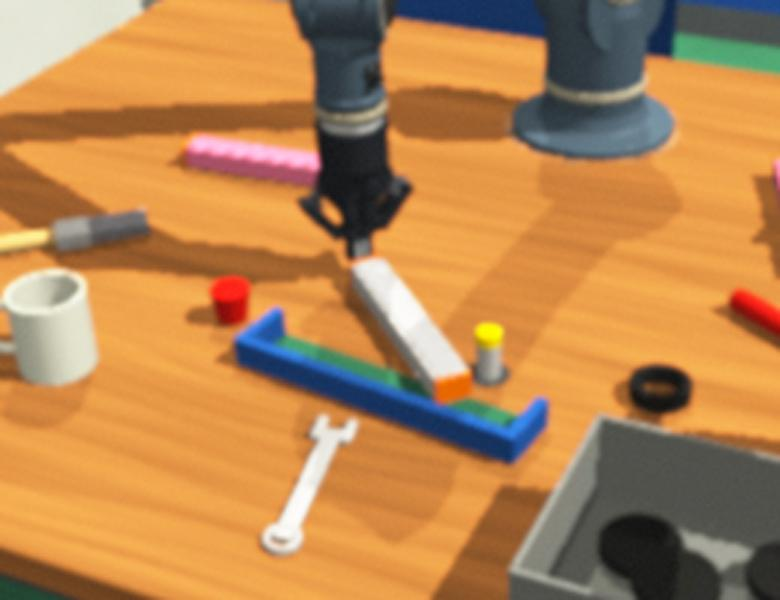

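```bash
python3 - <<'E'
from h import *
C=np.array([-85,-78.5]);ph=np.radians(35);e=np.array([np.sin(ph),np.cos(ph)]);th=TH-ph
q=lambda s:C-(131-s)*e
go(*q(92),feed=.06,f=15)
bar()
go(*q(75)); go(*q(75),.13,feed=.25)
movep(W(-140,-70,.13),D)
bar()
E
```

```text
t13.0 at [-106.9 -109.9]  [ 0.8 -0.2  0.3]
side c [-33.   -0.3] size [223.  43.] phi 34.7 661
scene c [-32.1  -2.3] size [227.  39.] phi 35.2 575
t13.4 at [-117.5 -125.2]  [-0.6 -0.5  0.2]
t13.9 at [-116.6 -124.1]  [ 0.7  0.6 -0.2]
side c [-34.2   0.4] size [225.  40.] phi 35.0 667
scene c [-32.2  -2.9] size [231.  39.] phi 35.0 582
```

View pics/last_scene.png

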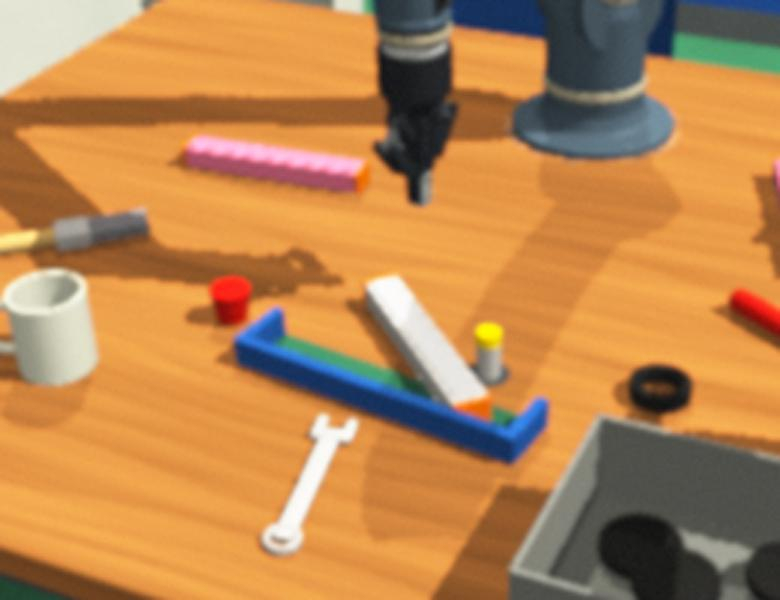

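```bash
python3 - <<'E'
from h import *
go(-142,-70); go(-130,-70,feed=.1,f=6)
go(-90,-70,feed=.06,f=15)
bar()
E
```

```text
t15.2 at [-141.5  -69.9]  [ 0.2 -0.3 -0.4]
t15.5 at [-128.8  -70. ]  [-0.5  0.1  0.2]
t16.3 at [-89.4 -69.7]  [0.4 0.4 0.5]
side c [-16.1   9.8] size [204.  42.] phi 24.6 602
scene c [-18.4  -0.3] size [229.  43.] phi 26.0 618
```

```bash
python3 - <<'E'
from h import *
go(-50,-70,feed=.06,f=15)
bar()
E
```

```text
t17.2 at [-49.4 -69.5]  [ 0.4 -0.  -0.3]
side c [ 3.2 16.3] size [200.  41.] phi 11.7 591
scene c [0.5 5.3] size [225.  45.] phi 12.7 662
```

View pics/last_scene.png

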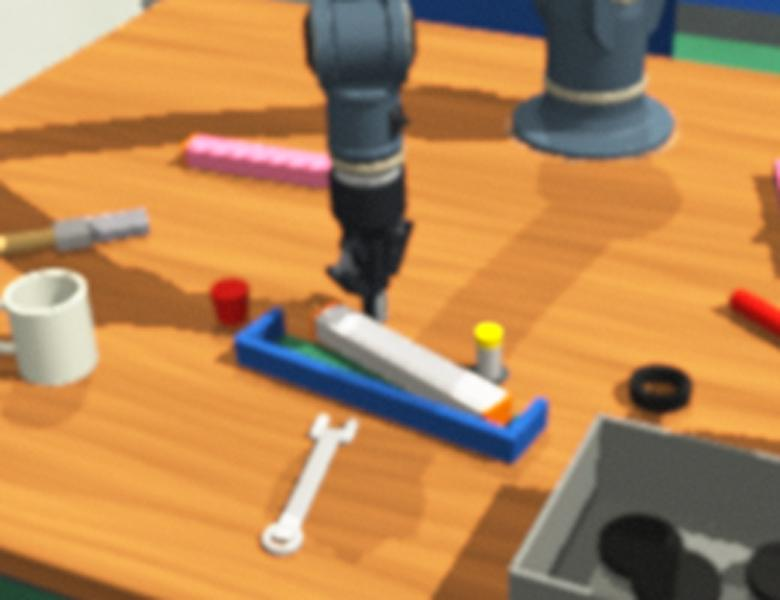

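```bash
python3 - <<'E'
from h import *
go(-22,-70,feed=.06,f=15)
bar()
E
```

```text
t18.0 at [-21.2 -69.6]  [-0.5  0.8  0.1]
side c [14.7 19.7] size [201.  39.] phi 2.2 587
scene c [8.5 7.1] size [232.  58.] phi 2.7 703
```

```bash
python3 - <<'E'
from h import *
go(-40,-70); go(-40,3)
go(12,3,feed=.06,f=12)
bar()
go(-40,3); go(-40,3,.16,feed=.25); 
movep(W(-70,45,.30),D)
bar()
wrist('w1')
E
```

```text
t18.3 at [-40.5 -69.9]  [ 0.8 -0.5 -0.5]
t19.0 at [-39.8   2.2]  [ 0.6  0.2 -0.5]
t19.7 at [5.5 2.6] stop [-0.5 -0.4  0.5]
side c [36.9 57.4] size [ 38. 127.] phi -0.2 380
scene c [28.2  9.9] size [ 62. 228.] phi -0.4 567
t20.3 at [-39.    2.9]  [0.4 0.1 0. ]
t20.9 at [-39.9   2.4]  [ 0.5  0.  -1.1]
side c [36.8  8.5] size [ 39. 226.] phi -0.1 642
scene c [38.3  6. ] size [ 42. 234.] phi -0.3 580
```

View pics/w1.png

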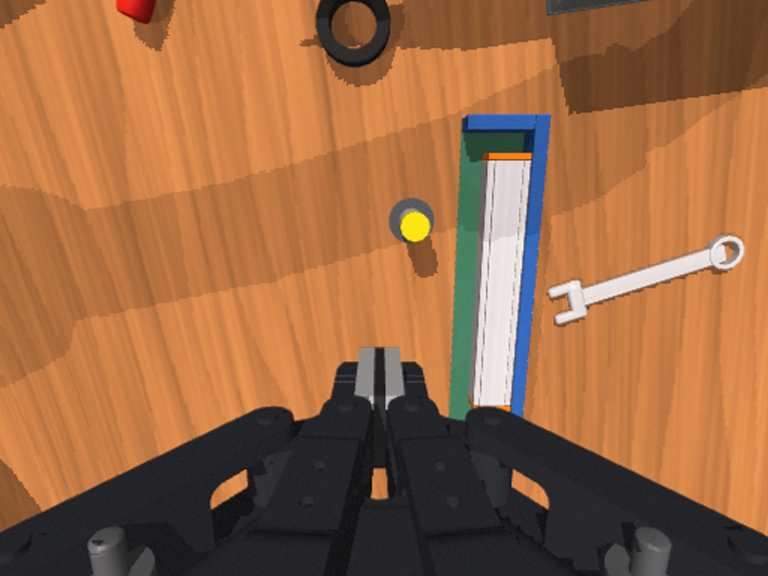

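The wrist picture shows the bar in the bay: left end cap at (508,156), right end cap near (490,405), with the back wall right beside its far edge. I check the gap in a crop.

```bash
python3 - <<'E'
import cv2,numpy as np
p=np.load('pics/w1.npz')['p'];c=p[70:285,290:380];cv2.imwrite('pics/w1c.png',cv2.resize(c[:,:,::-1],None,fx=2.7*1.7,fy=2.7,interpolation=cv2.INTER_CUBIC))
E
```

```text
(no output)
```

View pics/w1c.png

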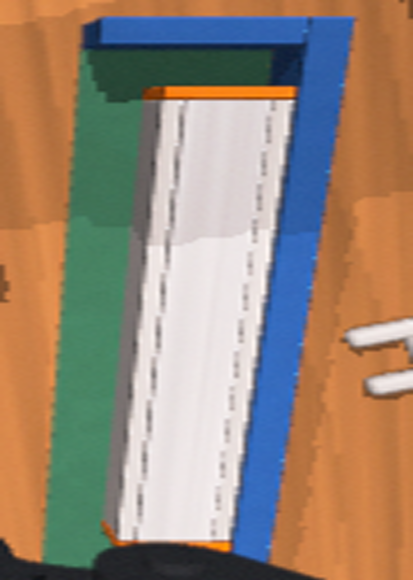

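The bar lies flush along the back wall. I seat each end with a gentle press to be sure, then check again.

```bash
python3 - <<'E'
from h import *
movep(W(-45,105,.12),D)
go(-45,105); go(12,105,feed=.04,f=10); go(-45,105); go(-45,105,.12,feed=.25)
movep(W(-45,-85,.12),D)
go(-45,-85); go(12,-85,feed=.04,f=10); go(-45,-85); go(-45,-85,.12,feed=.25)
movep(W(-45,5,.12),D)
go(-45,5); go(12,5,feed=.04,f=10); go(-45,5); go(-45,5,.16,feed=.25)
movep(W(-70,45,.30),D)
bar();wrist('w2')
p=np.load('pics/w2.npz')['p'];c=p[70:285,290:380];cv2.imwrite('pics/w2c.png',cv2.resize(c[:,:,::-1],None,fx=2.7*1.7,fy=2.7,interpolation=cv2.INTER_CUBIC))
E
```

```text
t23.2 at [-44.2 105.4]  [1.4 0.8 0.4]
t24.4 at [  5.3 105. ] stop [-0.4  0.1  0.4]
t24.9 at [-44.2 104.9]  [0.4 1.4 0.4]
t25.4 at [-43.5 104.8]  [-0.4 -0.1 -0.9]
t26.9 at [-44.4 -83.8]  [-0.3 -0.1  1. ]
t28.1 at [  5.5 -85. ] stop [ 0.3  0.1 -1.1]
t28.6 at [-44.1 -85.1]  [ 1.1 -0.1 -0.1]
t29.1 at [-43.6 -85.2]  [-0.1 -0.1  0.4]
t30.2 at [-44.5   4.8]  [0.7 0.5 1. ]
t31.4 at [5.4 5. ] stop [-0.1  0.6 -0.4]
t31.9 at [-44.1   5. ]  [ 0.2 -0.6  0.7]
t32.5 at [-44.9   4.4]  [-1.  -0.7  0.1]
side c [36.8  7.4] size [226.  40.] phi 0.0 653
scene c [37.5  7.5] size [233.  43.] phi 0.3 578
```

View pics/w2c.png

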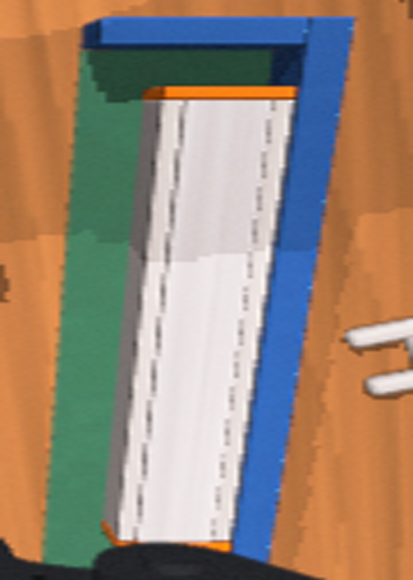

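View pics/last_scene.png

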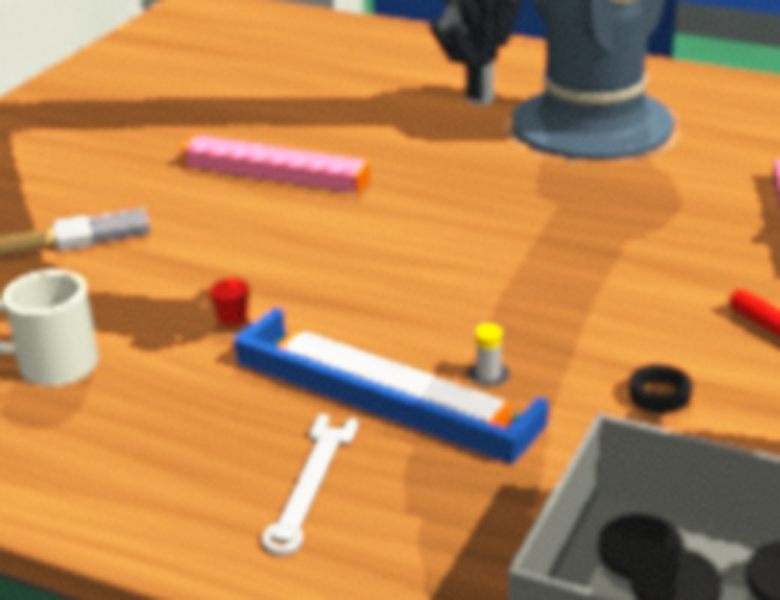

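The presses at the left, the right and the middle all stopped at the same depth (5.3 to 5.5 mm), so the bar's whole length is against the wall. The bystanders are where they were, and the arm touches nothing.

```bash
python3 -c "
from rig import *
sleep(0.3);print(sense()['time_s']);print(finish_job())"
```

```text
33.6417
the job is handed in; nothing more can be done
None
```

The bar is parked in the blue bay, flat and with its whole length against the back wall. I handed the job in at 33.6 s.

- **How it went in:** with the fingers shut, I pushed the bar's left end forward to about 35°. I then slid it by its right end face past the post into the bay, swung the right end in, and pushed it home at the middle.
- **Last checks:** 10 N presses at the left, right and middle all stopped at the same depth (5.3 to 5.5 mm), so neither end stands off the wall. The two fixed cameras put the bar's centre line 36.8 mm and 37.5 mm into the bay, against 37 mm expected, and square to it within 0.3°.
- **Surroundings:** the wrist picture shows no gap at the back wall, and the bystanders in the last scene picture look unmoved. The can and the screwdriver's shaft were outside that crop, but the arm never went near them. No check failed.
- **Camera disagreement:** while the arm partly hid the bar, the side camera's centre readings were off by up to about 50 mm, so I used the scene camera for those steps.

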